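Invert a lidded culture dish and stack it lid-down

TASK

Take the closed culture dish with the blue lid off its sloped rest, turn it upside down with base and lid held together, and stack it lid-down squarely on top of the grey-lidded dish that already lies upside down in the green carrier. Do not let the dish come apart or drop it, and leave the orange-lidded dish and the grey-lidded dish where they are.

Things in the scene. Friction and masses are not known exactly. Their poses are not given: they have to be found in the camera images.
- blue_base: white base tray of the blue-lidded dish, 54 (x) x 54 (y) x 12 mm (z); closed dish 24 mm thick. Origin: centre of its underside, z towards the lid. Lies lid-up on a white rest sloping 50 deg down away from the robot: x points down the slope, y level; middle about 110 mm above the table. Grasp with fingers pointing down along the slope (x), pinching both halves across y, best a few mm upslope of the middle. 45 g.
- blue_lid: blue lid of that dish, loose, 54 x 54 x 12 mm, 30 g, flush with the base all round, paper label on top; its 5 mm lip sits in the base with 1 mm play and does not clip. Origin: centre of the joint plane, 12 mm along the base's z; axes as the base's. The rest is 36 mm wide, ends at the dish's upper edge, and has an 18 mm stop at the lower edge; lifting straight up clears it.
- stack_dish: dish of the same size, grey lid, one piece, 75 g, upside down in the green carrier, which slopes 50 deg down away from the robot and has a 46 mm stop at the lower edge. Origin: centre of the base's underside, which faces up; z points into the slope, x down the slope, y level. The blue dish goes on this face, edges in line: its own base origin ends 24 mm farther out, along -z. Lower it straight down.
- orange_dish: dish of the same size with an orange lid, one piece, 75 g, lid-up on another white rest, to be left alone. Origin: centre of its underside, axes as for blue_base. Rests and carrier stand about 210 mm apart, in any order from left to right.

How it is judged:
At the end, for the whole second after the job is handed in: The blue-lidded dish lies upside down and closed (within 6 mm) on the grey-lidded dish in the carrier, within 15 mm along and across, 6 mm in height, 14 degrees square, 11 degrees flat, at rest; the grey-lidded and orange-lidded dishes are within 20 mm of their starts (angle between each of blue_base, blue_lid's own z axis and vertical above 2 rad and angle between the z axis of blue_base and the z axis of stack_dish, either way round below 0.2 rad and angle between the x axis of blue_base and the x axis of stack_dish, either way round below 0.25 rad and x of blue_base in the frame of stack_dish between -0.015 and 0.015 m and y of blue_base in the frame of stack_dish between -0.015 and 0.015 m and z of blue_base in the frame of stack_dish between -0.03 and -0.018 m and distance between blue_base and blue_lid below 0.018 m and distance of each of stack_dish, orange_dish from where it was at the start of the episode below 0.02 m and linear speed of each of blue_base, blue_lid below 0.02 m/s); the robot touches nothing.
It fails at once if the blue-lidded dish comes apart (lid and base more than 10 mm out of place) (distance between blue_base and blue_lid above 0.022 m).
It fails at once if the blue-lidded dish is dropped (falls free faster than 0.4 m/s, about 8 mm of fall) (linear speed of blue_base above 0.4 m/s and contact force between the fingers and blue_base below 0.1 N and contact force between the fingers and blue_lid below 0.1 N).
It fails at once if the orange-lidded dish is displaced by more than 30 mm (distance of orange_dish from where it was at the start of the episode above 0.03 m).
It also fails if it takes over 48 s, if anything falls off the work surface, if the arm or the gripper's body presses on something with over 40 N, if the wrist force passes 120 N, or if a joint passes its speed limit or range.

ROBOT

A 7-joint arm with a two-finger parallel gripper is mounted at the origin on the work surface. World frame = base frame: x ahead of the robot, y to its left, z up, the work surface at z = 0. Lengths are in m, angles in rad, forces in N, time in s.
With the tool pointing down it reaches from about 0.4 to 0.85 m from the base axis. Payload 10.4 kg.
Tool frame: the origin (TCP) lies at the very end of the fingers, on their centre line; the grasp point (between the pads) lies 19 mm behind it; z points along the fingers, y is the direction in which the jaws open and shut (so a half turn about z gives the same grasp; the last joint's range is limited). The gripper opens to 87 mm and grips with 3 to 60 N. Pads are 19 mm wide; open, the fingers measure 117 mm over their backs; the gripper's body (75 mm by 190 mm) begins 51 mm behind the grasp point.
Start: joints at [-1.298, 0.332, -0.065, 1.46, 0.022, 1.35, -0.088], TCP at [0.182, 0.598, 0.223] pointing down, gripper open.
Joint ranges: [-2.6, 2.6], [-0.5, 2.12], [-1.47, 1.34], [0.16, 2.42], [-1.27, 4.41], [0.06, 2.06], [-2.6, 2.6]. Speed limits (rad/s): [2.22, 2.22, 2.79, 2.79, 3.14, 3.14, 3.14].

INTERFACE

Orientations are given as [roll, pitch, yaw] about the fixed x, y, z axes, in that order (R = Rz(yaw) Ry(pitch) Rx(roll)).
In Python, from station import sense, viewer, order, finder gives the robot as it stands.
- The arm moves only by the tool drive_tool, never from a script. Its arguments are lists of equal length, an entry for each row: "delta_pos": the shift along the tool's x, y, z in cm, a list of three; "twist": the turn, a rotation vector about the tool's x, y, z in rad, a list of three; "gripper": the finger opening in cm, from 0 to 8.7. A call has 1 to 5 rows; each row shifts and turns the commanded pose from where the row before left it, along the tool's axes as they then stand; what a row does not reach is not made up. A row lasts 1/8 s, in which the tool goes at most 62.5 mm and 10.7 degrees, less where a joint would pass 70% of its speed; a pose out of reach is approached as far as the arm can. A call is refused whole if a number of a shift passes 6.25 or a number of a turn 0.188, either way. A call with a gripper value outside its range is refused whole. The fingers move at their own pace and stop on an object; "newtons" is the grip in N (left out, the last holds). Time passes only in rows, so rows that do not move let the fingers close. It gives the time, the measured TCP pose, the force and the opening at its end, in the units of the state.
- sense(): the state, without advancing time (a new reading comes with each control period).
- viewer.snapshot(name): name is "side" or "top"; returns (picture, depth): 420x560x3 uint8, red, green, blue; 420x560 float32, m along the optical axis (not along the pixel's ray), 0 where there is no reading.
- viewer.camera_info(name): a dict with "camera_matrix" (3x3 intrinsics, pixels), "xyz" and "rotation" of the camera in the world. Camera axes: x right, y down, z forward; pixel columns grow to the right and rows downward; lengths in m; the calibration is good to about 2 mm. A picture is of the moment at which its call begins. camera_info takes no time and is no camera call.
- order.sign_off(): hands the job in, once; it reports no verdict.
Trained networks look in the newest picture that a camera, given by its name, has taken for a name from the list of things; names that differ only in an ending like _2 or _b are one class to them, and where a whole thing is asked for, a point or a joint stands for the part that bears it (a point fixed in the world has none). Each returns a list of dicts, best first, with "confidence" (0 to 1); they miss things now and then, are a little off and sometimes report something else, mostly with a low value. They report only what shows in the picture. A call takes as long as a camera call.
- finder.recognise(camera, label): "bbox" ([left, top, width, height] in pixels, round what is visible of it).
- finder.landmark_of(camera, label): "pixel" ([row, column] in pixels: a listed point, or the origin of a listed thing).
The state is a dict: "time": time; "q": joint angles; "qd": joint speeds; "joint_efforts": joint torques, N m; "tool_pos": TCP position; "ee_rot": TCP orientation; "ft_force": force on the tool from outside, world axes, zero at the start; "ft_torque": the same for the moment, N m; "opening": opening from 0.0 (shut) to 1.0 (fully open).
Only numpy, scipy, OpenCV 4.12 (cv2) and the standard library are available. Lean on these libraries where they do the work, as an engineer would, in place of code of your own. Each camera call takes 0.05 s, during which the arm holds its last target. There are 200 camera calls.

## Working session

There is one attempt and no reset: what is moved stays moved. The work goes in short steps, Python scripts to look and compute and a tool call to move; the robot and the scene stay as the last step left them, time stands still between calls to the robot, and variables do not carry over. Pictures are saved under pics/ and viewed, about 8 in all and at most 12, crops included, and the job is handed in when it is done.

Besides the shell and the picture viewer there is one more tool, called after "Emit:" as name(argument=value, ...) on one line, values as JSON. drive_tool: Moves the arm, as the interface text tells. Its arguments: {"type":"object","properties":{"delta_pos":{"type":"array"},"twist":{"type":"array"},"gripper":{"type":"array"},"newtons":{"type":"number"}},"required":["delta_pos","twist","gripper"]}

```bash
ls; mkdir -p pics; python3 - <<'E'
from station import sense, viewer, order, finder
import cv2,numpy as np
print(sense())
for c in ("side","top"):
    p,d=viewer.snapshot(c); cv2.imwrite(f"pics/{c}0.png",p[:,:,::-1]); np.save(f"pics/{c}0.npy",d)
    print(c,viewer.camera_info(c))
    for l in ("blue_base","blue_lid","stack_dish","orange_dish"):
        print(l,[(r['bbox'],round(r['confidence'],2)) for r in finder.recognise(c,l)][:3],[(r['pixel'],round(r['confidence'],2)) for r in finder.landmark_of(c,l)][:3])
a=cv2.imread("pics/side0.png");b=cv2.imread("pics/top0.png")
cv2.imwrite("pics/both0.png",cv2.resize(np.vstack([a,b]),None,fx=.71,fy=.71))
E
```

```text
pics
{'time': 0.0, 'q': array([-1.29759117,  0.3328495 , -0.06471209,  1.46091564,  0.02157201,
        1.34990901, -0.08848408]), 'qd': array([ 0.00183852, -0.00062145,  0.00086389, -0.00023492,  0.00043453,
        0.00150041, -0.00050089]), 'joint_efforts': array([ 8.88399718e-04, -6.23254395e+01,  2.52722570e-02, -3.89886725e+01,
       -6.13153330e-02,  3.99457233e-02,  1.65635438e-04]), 'tool_pos': array([0.18207227, 0.59749451, 0.2217802 ]), 'ee_rot': array([-3.14020564e+00,  3.32566523e-05,  2.84582916e+00]), 'ft_force': array([0.07742659, 0.48915874, 0.08978736]), 'ft_torque': array([-0.00863355,  0.05104438, -0.0422154 ]), 'opening': 0.9993443838469053}
side {'camera_matrix': array([[414.43765007,   0.        , 273.74627919],
       [  0.        , 414.43765007, 209.23539017],
       [  0.        ,   0.        ,   1.        ]]), 'xyz': array([0.62569121, 0.40474928, 0.6492567 ]), 'rotation': array([-2.48434157,  0.00669711,  3.13899856])}
blue_base [([220.4, 326.5, 33.6, 50.7], 0.96)] [([350.7, 239.0], 0.95)]
blue_lid [([212.8, 320.8, 33.7, 51.9], 0.75)] [([346.5, 234.0], 0.68)]
stack_dish [([262.2, 115.2, 32.1, 42.6], 0.95)] [([132.6, 272.7], 0.61)]
orange_dish [([274.3, 185.6, 32.1, 49.8], 0.76)] [([210.5, 293.0], 0.65)]
top {'camera_matrix': array([[402.11922271,   0.        , 288.42856054],
       [  0.        , 402.11922271, 217.2703071 ],
       [  0.        ,   0.        ,   1.        ]]), 'xyz': array([0.55905979, 0.01105938, 0.88014881]), 'rotation': array([-3.04111519, -0.02769652, -1.58145091])}
blue_base [([152.4, 195.9, 36.4, 12.9], 0.57)] [([199.1, 166.8], 0.77)]
blue_lid [([154.3, 185.8, 28.4, 15.2], 0.74)] [([197.7, 172.1], 0.61)]
stack_dish [([365.0, 210.1, 37.3, 32.7], 0.65)] [([221.8, 379.1], 0.63)]
orange_dish [([274.8, 221.7, 30.9, 28.3], 0.63)] [([236.6, 291.2], 0.6)]
```

View pics/top0.png

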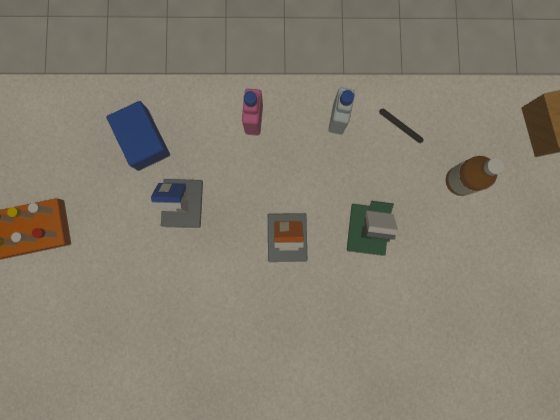

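View pics/side0.png

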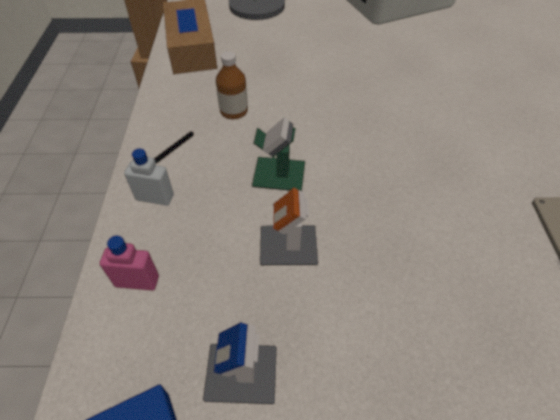

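The top view shows blue at about (170,193), orange at (288,235) and grey at (380,225). Image up is +x and image left is +y, so blue is leftmost and the grey carrier is on the right. Next I fit boxes to the depth points.

```bash
cat > h.py <<'E'
import numpy as np,cv2
from scipy.spatial.transform import Rotation as R
from scipy.optimize import least_squares
from station import sense, viewer, order, finder
T=np.radians(50)
def slopeR(yaw): # x down slope, y level, z out of the slope
    return R.from_euler('z',yaw)*R.from_euler('y',T)
def cloud(c,p,d):
    i=viewer.camera_info(c);K=i['camera_matrix']
    v,u=np.nonzero(d>0);z=d[v,u]
    P=np.c_[(u-K[0,2])/K[0,0]*z,(v-K[1,2])/K[1,1]*z,z]
    return R.from_euler('xyz',i['rotation']).apply(P)+i['xyz'],cv2.cvtColor(p,cv2.COLOR_RGB2HSV)[v,u].astype(int),np.c_[u,v]
def boxfit(P,half,x0):
    half=np.array(half)
    def f(x):
        q=np.abs(slopeR(x[3]).inv().apply(P-x[:3]))-half
        return np.linalg.norm(np.maximum(q,0),axis=1)+np.minimum(q.max(1),0)
    best=min((least_squares(f,[*x0,y],loss='soft_l1',f_scale=.0015) for y in (-.3,0,.3)),key=lambda r:r.cost)
    return best.x,np.abs(f(best.x)).mean()
E
python3 - <<'E'
from h import *
C={}
for c in("side","top"):
    C[c]=cloud(c,cv2.imread(f"pics/{c}0.png")[:,:,::-1].copy(),np.load(f"pics/{c}0.npy"))
bb={'side':{'blue':(205,315,255,385),'orange':(268,180,312,240),'stack':(258,112,302,162)},
    'top':{'blue':(145,178,195,215),'orange':(268,215,310,255),'stack':(358,205,406,246)}}
for n in('blue','orange','stack'):
    A=[]
    for c in C:
        P,H,U=C[c];l,t,r,b=bb[c][n]
        m=(U[:,0]>=l)&(U[:,0]<=r)&(U[:,1]>=t)&(U[:,1]<=b)&(P[:,2]>.06)
        if n=='blue':m&=(H[:,0]>95)&(H[:,0]<135)&(H[:,1]>120)
        if n=='orange':m&=(H[:,0]<20)&(H[:,1]>130)
        if n=='stack':m&=~((H[:,0]>45)&(H[:,0]<95)&(H[:,1]>60))
        A.append(P[m]);print(n,c,m.sum(),np.median(P[m],0).round(3),P[m].min(0).round(3),P[m].max(0).round(3))
    for nm,Q in(('both',np.vstack(A)),('side',A[0]),('top',A[1])):
        hz=.012 if n=='stack' else .006
        x,e=boxfit(Q,(.027,.027,hz),np.median(Q,0)-[.005,0,.005])
        # blue/orange: joint-plane origin; stack: centre of upward face
        o=x[:3]+slopeR(x[3]).apply([0,0,hz if n=='stack' else -hz])
        print(n,nm,'origin',o.round(4),'yawdeg',np.degrees(x[3]).round(1),'res',e.round(4))
    print()
E
```

```text
blue side 915 [0.68  0.219 0.127] [0.665 0.193 0.096] [0.707 0.245 0.136]
blue top 142 [0.67  0.217 0.134] [0.666 0.192 0.097] [0.707 0.244 0.139]
blue both origin [0.681  0.2175 0.1071] yawdeg -2.3 res 0.0005
blue side origin [0.6812 0.2175 0.1068] yawdeg -2.3 res 0.0005
blue top origin [0.6813 0.2161 0.1084] yawdeg -1.7 res 0.0008

orange side 582 [ 0.605 -0.005  0.124] [ 0.589 -0.038  0.093] [0.628 0.018 0.136]
orange top 478 [ 0.605 -0.015  0.127] [ 0.59  -0.037  0.094] [0.631 0.015 0.14 ]
orange both origin [ 0.6047 -0.0107  0.1076] yawdeg 0.4 res 0.0009
orange side origin [ 0.6045 -0.0106  0.1065] yawdeg 0.3 res 0.0005
orange top origin [ 0.6048 -0.0087  0.1087] yawdeg 0.2 res 0.0007

stack side 863 [ 0.62  -0.175  0.117] [ 0.587 -0.218  0.06 ] [ 0.659 -0.158  0.136]
stack top 835 [ 0.619 -0.186  0.123] [ 0.589 -0.218  0.062] [ 0.66  -0.159  0.139]
stack both origin [ 0.6295 -0.1898  0.1153] yawdeg -7.5 res 0.0015
stack side origin [ 0.6292 -0.1899  0.1139] yawdeg -7.2 res 0.0016
stack top origin [ 0.6298 -0.1896  0.1163] yawdeg -7.8 res 0.001
```

```bash
cat >> h.py <<'E'
BJ=np.array([.6811,.2173,.1072]);BY=np.radians(-2.2)
SO=np.array([.6295,-.1898,.1150]);SY=np.radians(-7.5)
GO=.015 # TCP ahead of the dish middle along the slope
def toolR(yaw,flip):
    m=slopeR(yaw).as_matrix();s=-1 if flip else 1
    y=s*m[:,1];z=m[:,0];return R.from_matrix(np.c_[np.cross(y,z),y,z])
RG=toolR(BY,0);RP=toolR(SY,1)
PG=BJ+slopeR(BY).apply([GO,0,0]); PP=SO+slopeR(SY).apply([GO,0,.012])
def plan(p,Rt,nmax=30,sp=.06):
    s=sense();p0=s['tool_pos'];R0=R.from_euler('xyz',s['ee_rot']);w=(R0.inv()*Rt).as_rotvec()
    dp=p-p0;n=int(max(np.ceil(np.linalg.norm(dp)/sp),np.ceil(np.linalg.norm(w)/.17),1))
    print('t',round(s['time'],2),'n',n,'dp',dp.round(4),'w',w.round(3),'F',s['ft_force'].round(1),'op',round(s['opening']*8.7,2),'q',s['q'].round(2))
    for k in range(min(n,nmax)):
        print((100*(R0*R.from_rotvec(w*k/n)).inv().apply(dp/n)).round(2).tolist(),(w/n).round(3).tolist())
E
python3 - <<'E'
from h import *
print(PG,PP)
plan(PG-.10*slopeR(BY).apply([1,0,0])+[0,0,.03],RG)
E
```

```text
[0.69073471 0.21692987 0.09570933] [ 0.64817322 -0.19225838  0.11122278]
t 0.9 n 10 dp [ 0.4443 -0.3785 -0.0203] w [-0.09  -0.694 -0.247] F [-0.1  1.   0.3] op 8.69 q [-1.3   0.33 -0.06  1.46  0.02  1.35 -0.09]
[-5.35, -2.33, 0.2] [-0.009, -0.069, -0.025]
[-5.27, -2.46, 0.55] [-0.009, -0.069, -0.025]
[-5.16, -2.6, 0.89] [-0.009, -0.069, -0.025]
[-5.02, -2.73, 1.22] [-0.009, -0.069, -0.025]
[-4.85, -2.86, 1.54] [-0.009, -0.069, -0.025]
[-4.66, -3.0, 1.84] [-0.009, -0.069, -0.025]
[-4.45, -3.13, 2.13] [-0.009, -0.069, -0.025]
[-4.21, -3.25, 2.4] [-0.009, -0.069, -0.025]
[-3.96, -3.38, 2.66] [-0.009, -0.069, -0.025]
[-3.68, -3.5, 2.89] [-0.009, -0.069, -0.025]
```

Emit:
drive_tool(delta_pos=[[-5.3,-2.3,-1.0],[-5.2,-2.5,-0.5],[-5.1,-2.6,0.0],[-5.0,-2.7,0.5],[-4.9,-2.9,1.0]], twist=[[-0.009,-0.069,-0.025],[-0.009,-0.069,-0.025],[-0.009,-0.069,-0.025],[-0.009,-0.069,-0.025],[-0.009,-0.069,-0.025]], gripper=[8.7,8.7,8.7,8.7,8.7], newtons=25)

```text
time: 1.52
tool_pos: [0.3994, 0.4085, 0.2563]
ee_rot: [3.117, 0.349, 2.969]
ft_force: [0.3, 0.3, -0.1]
opening: 0.996
```

Emit:
drive_tool(delta_pos=[[-4.7,-3.0,1.8],[-4.5,-3.1,2.1],[-4.2,-3.2,2.4],[-4.0,-3.4,2.7],[-3.7,-3.5,2.9]], twist=[[-0.009,-0.069,-0.025],[-0.009,-0.069,-0.025],[-0.009,-0.069,-0.025],[-0.009,-0.069,-0.025],[-0.009,-0.069,-0.025]], gripper=[8.7,8.7,8.7,8.7,8.7])

```text
time: 2.15
tool_pos: [0.6232, 0.22, 0.2461]
ee_rot: [-3.141, 0.697, 3.108]
ft_force: [1.0, 0.6, -0.4]
opening: 1.001
```

```bash
python3 - <<'E'
from h import *
plan(PG-.10*slopeR(BY).apply([1,0,0]),RG)
E
```

```text
t 2.15 n 2 dp [ 0.0033 -0.0006 -0.0738] w [ 0.003 -0.002  0.003] F [ 1.   0.6 -0.4] op 8.71 q [-0.9  -0.    0.28  1.97  0.66  0.69  0.51]
[2.24, -0.02, 2.94] [0.001, -0.001, 0.002]
[2.24, -0.02, 2.94] [0.001, -0.001, 0.002]
```

Emit:
drive_tool(delta_pos=[[2.2,0,2.9],[2.2,0,2.9],[0,0,2.0],[0,0,2.0],[0,0,0]], twist=[[0,0,0],[0,0,0],[0,0,0],[0,0,0],[0,0,0]], gripper=[8.7,8.7,8.7,8.7,8.7])

```text
time: 2.78
tool_pos: [0.6507, 0.2194, 0.1411]
ee_rot: [-3.139, 0.693, 3.107]
ft_force: [-0.5, -0.1, 0.9]
opening: 1.001
```

```bash
python3 - <<'E'
from h import *
plan(PG,RG,sp=.02)
p,d=viewer.snapshot('side');q,_=viewer.snapshot('top')
cv2.imwrite('pics/c1.png',np.hstack([cv2.resize(p[230:420,150:350],None,fx=2,fy=2),cv2.resize(q[130:320,90:290],None,fx=2,fy=2)])[:,:,::-1])
E
```

```text
t 2.77 n 4 dp [ 0.04   -0.0025 -0.0454] w [-0.    -0.005  0.003] F [-0.5 -0.1  0.9] op 8.71 q [-0.87  0.19  0.31  2.02  0.77  0.47  0.34]
[-0.05, -0.02, 1.51] [-0.0, -0.001, 0.001]
[-0.04, -0.02, 1.51] [-0.0, -0.001, 0.001]
[-0.04, -0.02, 1.51] [-0.0, -0.001, 0.001]
[-0.04, -0.02, 1.51] [-0.0, -0.001, 0.001]
```

View pics/c1.png

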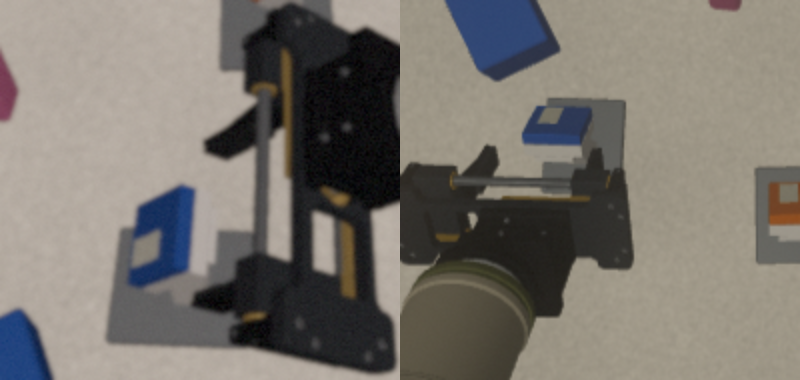

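```bash
cat >> h.py <<'E'
def proj(c,P):
    i=viewer.camera_info(c);K=i['camera_matrix'];q=R.from_euler('xyz',i['rotation']).inv().apply(np.atleast_2d(P)-i['xyz'])@K.T
    return q[:,:2]/q[:,2:]
E
python3 - <<'E'
from h import *
s=sense();R0=R.from_euler('xyz',s['ee_rot']);p0=s['tool_pos']
for c,(u0,v0,o) in {'side':(150,230,0),'top':(90,130,400)}.items():
    T_=p0+R0.apply([[0,.0435,0],[0,-.0435,0],[0,.0435,-.03],[0,-.0435,-.03]])
    L=BJ+slopeR(BY).apply([[a,b,z] for z in(.012,-.012) for a in(-.027,.027) for b in(-.027,.027)])
    f=lambda P:((proj(c,P)-[u0,v0])*2+[o,0]).round(0).astype(int).tolist()
    print(c,'tips',f(T_),'box',f(L))
E
```

```text
side tips [[207, 295], [216, 157], [240, 285], [245, 142]] box [[181, 181], [173, 266], [135, 204], [125, 284], [210, 192], [204, 275], [163, 213], [155, 292]]
top tips [[497, 156], [593, 159], [487, 175], [586, 177]] box [[580, 136], [521, 134], [592, 107], [537, 105], [583, 157], [525, 155], [595, 128], [540, 126]]
```

The picture matches the projected model: lid corners at about (523–590, 105–145) in the top crop, with the fingertips straddling them. I'm going in.

Emit:
drive_tool(delta_pos=[[0,0,1.5],[0,0,1.5],[-0.1,0,1.5],[-0.1,0,1.5],[0,0,0]], twist=[[0,0,0],[0,0,0],[0,-0.005,0.003],[0,0,0],[0,0,0]], gripper=[8.7,8.7,8.7,8.7,8.7])

```text
time: 3.5
tool_pos: [0.691, 0.218, 0.0959]
ee_rot: [-3.142, 0.698, 3.103]
ft_force: [-0.3, -0.3, -0.3]
opening: 0.999
```

```bash
python3 - <<'E'
from h import *
plan(PG,RG,sp=.02)
E
```

```text
t 3.5 n 1 dp [-0.0003 -0.0011 -0.0002] w [-0. -0.  0.] F [-0.3 -0.3 -0.3] op 8.69 q [-0.84  0.33  0.34  1.97  0.8   0.36  0.3 ]
[0.03, -0.11, 0.0] [-0.0, -0.0, 0.0]
```

Well placed with no contact, so I'm closing.

Emit:
drive_tool(delta_pos=[[0,-0.1,0],[0,0,0],[0,0,0],[0,0,0],[0,0,0]], twist=[[0,0,0],[0,0,0],[0,0,0],[0,0,0],[0,0,0]], gripper=[7.2,6.2,5.6,5.2,5.0], newtons=25)

```text
time: 4.12
tool_pos: [0.6907, 0.2178, 0.0976]
ee_rot: [3.139, 0.699, 3.102]
ft_force: [-2.3, 0.0, 2.9]
opening: 0.618
```

Emit:
drive_tool(delta_pos=[[0,0,0],[0,0,0]], twist=[[0,0,0],[0,0,0]], gripper=[4.5,4.5])

```text
time: 4.38
tool_pos: [0.6907, 0.2177, 0.0976]
ee_rot: [3.139, 0.699, 3.102]
ft_force: [-4.9, -0.6, 6.0]
opening: 0.619
```

```bash
python3 - <<'E'
from h import *
plan(PG+[0,0,.02],RG,sp=.01)
E
```

```text
t 4.38 n 2 dp [-0.     -0.0008  0.0181] w [ 0.002  0.001 -0.001] F [-4.9 -0.6  6. ] op 5.39 q [-0.84  0.33  0.34  1.97  0.8   0.36  0.3 ]
[-0.58, -0.04, -0.69] [0.001, 0.0, -0.0]
[-0.58, -0.04, -0.69] [0.001, 0.0, -0.0]
```

Emit:
drive_tool(delta_pos=[[-0.3,0,-0.4],[-0.6,0,-0.7],[-0.9,0,-1.1],[-1.3,0,-1.6],[-1.3,0,-1.6]], twist=[[0,0,0],[0,0,0],[0,0,0],[0,0,0],[0,0,0]], gripper=[4.5,4.5,4.5,4.5,4.5])

```text
time: 5.0
tool_pos: [0.6897, 0.2177, 0.1682]
ee_rot: [3.139, 0.699, 3.102]
ft_force: [-0.2, -0.4, -0.7]
opening: 0.619
```

Emit:
drive_tool(delta_pos=[[-1.3,0,-1.6],[-1.3,0,-1.6],[-1.3,0,-1.6],[-1.0,0,-1.2],[0,0,0]], twist=[[0,0,0],[0,0,0],[0,0,0],[0,0,0],[0,0,0]], gripper=[4.5,4.5,4.5,4.5,4.5])

```text
time: 5.62
tool_pos: [0.6891, 0.2177, 0.2462]
ee_rot: [3.137, 0.701, 3.101]
ft_force: [-0.4, -0.8, -0.9]
opening: 0.617
```

```bash
python3 - <<'E'
from h import *
m=PP+[0,0,.16]
plan(m,RP)
p,d=viewer.snapshot('side');q,_=viewer.snapshot('top')
cv2.imwrite('pics/c2.png',np.hstack([cv2.resize(p[180:370,150:350],None,fx=2,fy=2),cv2.resize(q[130:320,90:290],None,fx=2,fy=2)])[:,:,::-1])
E
```

```text
t 5.62 n 19 dp [-0.0409 -0.41    0.025 ] w [-0.004  0.096 -3.071] F [-0.4 -0.8 -0.9] op 5.37 q [-0.77  0.13  0.25  1.84  0.56  0.64  0.63]
[0.01, -2.16, -0.19] [-0.0, 0.005, -0.162]
[0.36, -2.13, -0.19] [-0.0, 0.005, -0.162]
[0.7, -2.05, -0.19] [-0.0, 0.005, -0.162]
[1.02, -1.91, -0.19] [-0.0, 0.005, -0.162]
[1.32, -1.72, -0.18] [-0.0, 0.005, -0.162]
[1.58, -1.48, -0.17] [-0.0, 0.005, -0.162]
[1.8, -1.21, -0.16] [-0.0, 0.005, -0.162]
[1.97, -0.91, -0.16] [-0.0, 0.005, -0.162]
[2.09, -0.58, -0.15] [-0.0, 0.005, -0.162]
[2.16, -0.23, -0.13] [-0.0, 0.005, -0.162]
[2.17, 0.12, -0.12] [-0.0, 0.005, -0.162]
[2.12, 0.46, -0.11] [-0.0, 0.005, -0.162]
[2.02, 0.8, -0.1] [-0.0, 0.005, -0.162]
[1.86, 1.11, -0.09] [-0.0, 0.005, -0.162]
[1.66, 1.4, -0.08] [-0.0, 0.005, -0.162]
[1.41, 1.65, -0.07] [-0.0, 0.005, -0.162]
[1.13, 1.85, -0.07] [-0.0, 0.005, -0.162]
[0.82, 2.01, -0.06] [-0.0, 0.005, -0.162]
[0.48, 2.12, -0.06] [-0.0, 0.005, -0.162]
```

View pics/c2.png

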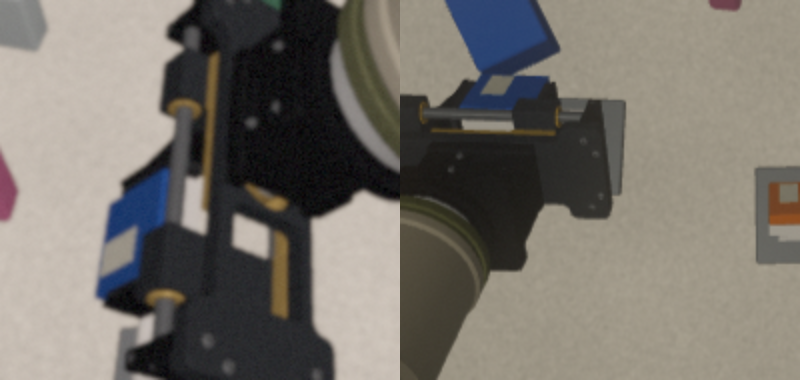

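```bash
sed -i "s/def plan(p,Rt,nmax=30,sp=.06):/def plan(p,Rt,nmax=30,sp=.06,pos=False):/; s/^    dp=p-p0;/    if pos and w[2]<0: w=w*(1-2*np.pi\/np.linalg.norm(w))\n    dp=p-p0;/" h.py
python3 - <<'E'
from h import *
plan(PP+[0,0,.13],RP,pos=True,nmax=5)
E
```

```text
t 5.72 n 19 dp [-0.0401 -0.4097 -0.0026] w [ 0.    -0.098  3.211] F [ 0.  -0.2 -0.4] op 5.39 q [-0.77  0.13  0.25  1.84  0.56  0.64  0.63]
[0.11, -2.16, -0.08] [0.0, -0.005, 0.169]
[-0.26, -2.15, -0.07] [0.0, -0.005, 0.169]
[-0.62, -2.08, -0.07] [0.0, -0.005, 0.169]
[-0.96, -1.94, -0.07] [0.0, -0.005, 0.169]
[-1.27, -1.75, -0.06] [0.0, -0.005, 0.169]
```

Emit:
drive_tool(delta_pos=[[0.1,-1.0,-0.1],[-0.1,-2.1,-0.1],[-0.5,-2.1,-0.1],[-0.8,-2.0,-0.1],[-1.1,-1.8,-0.1]], twist=[[0,-0.003,0.08],[0,-0.005,0.15],[0,-0.005,0.169],[0,-0.005,0.169],[0,-0.005,0.169]], gripper=[4.5,4.5,4.5,4.5,4.5])

```text
time: 6.35
tool_pos: [0.6792, 0.1217, 0.2453]
ee_rot: [2.612, 0.51, 2.217]
ft_force: [-0.4, 0.1, -0.6]
opening: 0.618
```

```bash
python3 - <<'E'
from h import *
plan(PP+[0,0,.13],RP,pos=True,nmax=10)
E
```

```text
t 6.35 n 15 dp [-0.0311 -0.314  -0.0041] w [-0.    -0.075  2.469] F [-0.4  0.1 -0.6] op 5.37 q [-0.72  0.02  0.34  1.96  0.54  0.55  0.03]
[-1.34, -1.62, -0.05] [-0.0, -0.005, 0.165]
[-1.58, -1.38, -0.04] [-0.0, -0.005, 0.165]
[-1.79, -1.1, -0.03] [-0.0, -0.005, 0.165]
[-1.95, -0.8, -0.02] [-0.0, -0.005, 0.165]
[-2.05, -0.47, -0.01] [-0.0, -0.005, 0.165]
[-2.1, -0.12, -0.0] [-0.0, -0.005, 0.165]
[-2.09, 0.22, 0.01] [-0.0, -0.005, 0.165]
[-2.03, 0.56, 0.02] [-0.0, -0.005, 0.165]
[-1.91, 0.89, 0.03] [-0.0, -0.005, 0.165]
[-1.74, 1.19, 0.04] [-0.0, -0.005, 0.165]
```

As expected, q7 is decreasing, so this is the right direction.

Emit:
drive_tool(delta_pos=[[-1.3,-1.6,0],[-1.6,-1.4,0],[-1.8,-1.1,0],[-1.9,-0.8,0],[-2.0,-0.5,0]], twist=[[0,-0.005,0.165],[0,-0.005,0.165],[0,-0.005,0.165],[0,-0.005,0.165],[0,-0.005,0.165]], gripper=[4.5,4.5,4.5,4.5,4.5])

```text
time: 6.98
tool_pos: [0.6698, 0.0181, 0.2425]
ee_rot: [2.413, 0.024, 1.516]
ft_force: [-0.6, -0.0, -0.5]
opening: 0.617
```

Emit:
drive_tool(delta_pos=[[-2.1,-0.1,0],[-2.1,0.2,0],[-2.0,0.6,0],[-1.9,0.9,0],[-1.7,1.2,0]], twist=[[0,-0.005,0.165],[0,-0.005,0.165],[0,-0.005,0.165],[0,-0.005,0.165],[0,-0.005,0.165]], gripper=[4.5,4.5,4.5,4.5,4.5])

```text
time: 7.6
tool_pos: [0.6598, -0.0862, 0.2425]
ee_rot: [2.577, -0.473, 0.831]
ft_force: [0.9, -1.5, -0.3]
opening: 0.622
```

```bash
python3 - <<'E'
from h import *
plan(PP+[0,0,.13],RP,pos=True,nmax=10)
E
```

```text
t 7.6 n 5 dp [-0.0116 -0.1061 -0.0013] w [-0.    -0.024  0.818] F [ 0.9 -1.5 -0.3] op 5.41 q [-0.51 -0.07  0.53  2.05  0.22  0.45 -1.01]
[-1.55, 1.47, 0.03] [-0.0, -0.005, 0.164]
[-1.28, 1.7, 0.04] [-0.0, -0.005, 0.164]
[-0.99, 1.89, 0.04] [-0.0, -0.005, 0.164]
[-0.67, 2.03, 0.05] [-0.0, -0.005, 0.164]
[-0.33, 2.11, 0.05] [-0.0, -0.005, 0.164]
```

Emit:
drive_tool(delta_pos=[[-1.5,1.5,0],[-1.3,1.7,0],[-1.0,1.9,0],[-0.7,2.0,0],[-0.3,2.1,0]], twist=[[0,-0.005,0.164],[0,-0.005,0.164],[0,-0.005,0.164],[0,-0.005,0.164],[0,-0.005,0.164]], gripper=[4.5,4.5,4.5,4.5,4.5])

```text
time: 8.22
tool_pos: [0.6474, -0.1918, 0.2432]
ee_rot: [-3.14, -0.697, -0.133]
ft_force: [-0.4, -0.0, -0.3]
opening: 0.623
```

Emit:
drive_tool(delta_pos=[[0,0,0]], twist=[[0,0,0]], gripper=[4.5])

```text
time: 8.35
tool_pos: [0.6473, -0.1932, 0.2436]
ee_rot: [3.139, -0.698, -0.13]
ft_force: [-0.2, -0.1, -1.2]
opening: 0.622
```

```bash
python3 - <<'E'
from h import *
plan(PP+[0,0,.13],RP)
print(sense()['tool_pos'],RP.as_euler('xyz'))
s=sense();R0=R.from_euler('xyz',s['ee_rot']);J=s['tool_pos']+R0.apply([0,0,-GO])
ps=[]
for c in('side','top'):
    p,d=viewer.snapshot(c);np.save(f'pics/{c}3.npy',d);cv2.imwrite(f'pics/{c}3.png',p[:,:,::-1])
    u,v=proj(c,J)[0].astype(int);print(c,u,v,proj(c,[SO])[0].round())
    v=min(max(v,95),324);u=min(max(u,100),459);ps.append(cv2.resize(p[v-95:v+95,u-100:u+100],None,fx=2,fy=2))
cv2.imwrite('pics/c3.png',np.hstack(ps)[:,:,::-1])
E
```

```text
t 8.35 n 1 dp [ 0.0009  0.0009 -0.0024] w [0.002 0.    0.001] F [-0.2 -0.1 -1.2] op 5.41 q [-0.41 -0.04  0.67  2.   -0.14  0.48 -1.32]
[-0.1, -0.1, 0.23] [0.002, 0.0, 0.001]
[ 0.64731525 -0.19315174  0.24358536] [ 3.14159265 -0.6981317  -0.13089969]
side 267 67 [273. 133.]
top 405 206 [381. 220.]
```

View pics/c3.png

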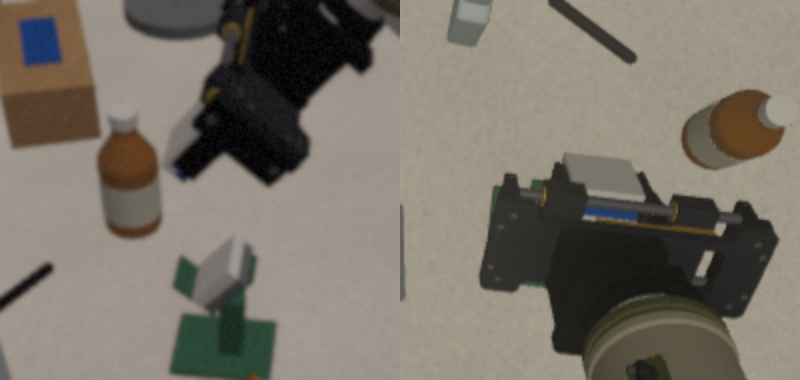

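```bash
python3 - <<'E'
from h import *
s=sense();R0=R.from_euler('xyz',s['ee_rot']);J=s['tool_pos']+R0.apply([0,0,-GO])
A=[]
for c in('side','top'):
    P,H,U=cloud(c,cv2.imread(f'pics/{c}3.png')[:,:,::-1].copy(),np.load(f'pics/{c}3.npy'))
    m=(np.linalg.norm(P-J,axis=1)<.045)&(((H[:,2]>110)&(H[:,1]<70))|((H[:,0]>100)&(H[:,0]<130)&(H[:,1]>150)))
    A.append(P[m]);print(c,m.sum())
Q=np.vstack(A)
for Q in(np.vstack(A),A[1]):
    x,e=boxfit(Q,(.027,.027,.012),J);S=slopeR(x[3])
    print('res',e,'yaw',np.degrees(x[3]),'offset vs expected (slope frame mm)',(slopeR(SY).inv().apply(x[:3]-J)*1000).round(1))
E
```

```text
side 247
top 725
res 0.0008335718651818174 yaw -7.067087409091927 offset vs expected (slope frame mm) [0.9 1.8 3.3]
res 0.0004738378627846278 yaw -7.124700864338403 offset vs expected (slope frame mm) [ 0.9 -0.3  3.7]
```

```bash
cat >> h.py <<'E'
TT=PP+slopeR(SY).apply([-.003,0,-.0033])
E
python3 - <<'E'
from h import *
plan(TT+[0,0,.02],RP,sp=.03)
E
```

```text
t 8.45 n 4 dp [-0.0041 -0.001  -0.1122] w [-0.001  0.     0.006] F [ 0.4 -0.2 -1.2] op 5.36 q [-0.41 -0.04  0.67  2.   -0.14  0.48 -1.32]
[-1.88, 0.03, 2.09] [-0.0, 0.0, 0.002]
[-1.88, 0.03, 2.09] [-0.0, 0.0, 0.002]
[-1.88, 0.03, 2.09] [-0.0, 0.0, 0.002]
[-1.88, 0.04, 2.09] [-0.0, 0.0, 0.002]
```

Emit:
drive_tool(delta_pos=[[-1.9,0,2.1],[-1.9,0,2.1],[-1.9,0,2.1],[-1.8,0.1,2.1],[0,0,0]], twist=[[0,0,0.002],[0,0,0.002],[0,0,0.002],[0,0,0],[0,0,0]], gripper=[4.5,4.5,4.5,4.5,4.5])

```text
time: 9.07
tool_pos: [0.6433, -0.1904, 0.1291]
ee_rot: [-3.14, -0.695, -0.131]
ft_force: [-0.4, -0.5, -0.1]
opening: 0.618
```

Emit:
drive_tool(delta_pos=[[0,0,0]], twist=[[0,0,0]], gripper=[4.5])

```text
time: 9.2
tool_pos: [0.6452, -0.1915, 0.133]
ee_rot: [-3.14, -0.7, -0.133]
ft_force: [0.7, -1.0, 0.0]
opening: 0.617
```

```bash
python3 - <<'E'
from h import *
plan(TT,RP,sp=.005)
ps=[]
for c in('side','top'):
    p,d=viewer.snapshot(c)
    u,v=proj(c,SO)[0].astype(int)
    ps.append(cv2.resize(p[v-55:v+55,u-60:u+60],None,fx=3.3,fy=3.3))
cv2.imwrite('pics/c4.png',np.hstack(ps)[:,:,::-1])
E
```

```text
t 9.2 n 5 dp [-0.0015 -0.0002 -0.0216] w [-0.001 -0.002 -0.001] F [ 0.7 -1.   0. ] op 5.37 q [-0.3   0.14  0.61  2.12 -0.71  0.27 -0.8 ]
[-0.3, 0.01, 0.31] [-0.0, -0.0, -0.0]
[-0.3, 0.01, 0.31] [-0.0, -0.0, -0.0]
[-0.3, 0.01, 0.31] [-0.0, -0.0, -0.0]
[-0.3, 0.01, 0.31] [-0.0, -0.0, -0.0]
[-0.3, 0.01, 0.31] [-0.0, -0.0, -0.0]
```

View pics/c4.png

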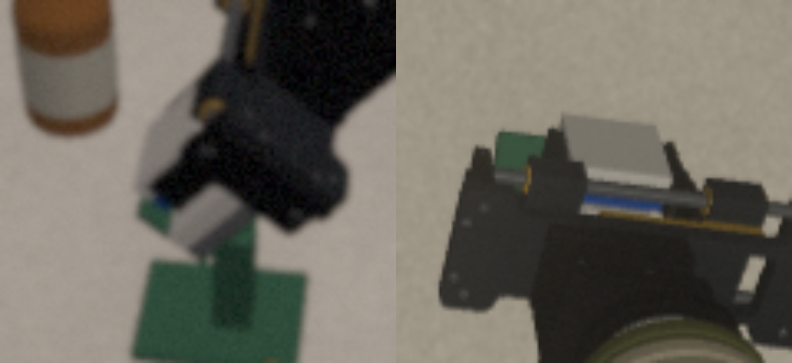

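Emit:
drive_tool(delta_pos=[[-0.3,0,0.3],[-0.3,0,0.3],[-0.3,0,0.3],[-0.2,0,0.2],[0,0,0]], twist=[[0,0,0],[0,0,0],[0,0,0],[0,0,0],[0,0,0]], gripper=[4.5,4.5,4.5,4.5,4.5])

```text
time: 9.93
tool_pos: [0.6432, -0.1917, 0.1161]
ee_rot: [-3.139, -0.699, -0.135]
ft_force: [0.5, -0.9, -1.0]
opening: 0.622
```

```bash
python3 - <<'E'
from h import *
plan(TT,RP,sp=.003)
E
```

```text
t 9.93 n 2 dp [ 0.0006  0.     -0.0047] w [-0.    -0.001 -0.003] F [ 0.5 -0.9 -1. ] op 5.41 q [-0.24  0.17  0.54  2.13 -0.82  0.24 -0.69]
[-0.13, -0.0, 0.2] [-0.0, -0.0, -0.001]
[-0.13, -0.0, 0.2] [-0.0, -0.0, -0.001]
```

Emit:
drive_tool(delta_pos=[[-0.13,0,0.16],[-0.13,0,0.16],[0,0,0]], twist=[[0,0,0],[0,0,0],[0,0,0]], gripper=[4.5,4.5,4.5])

```text
time: 10.3
tool_pos: [0.6436, -0.1915, 0.1124]
ee_rot: [-3.139, -0.7, -0.134]
ft_force: [1.7, -1.0, -0.0]
opening: 0.618
```

```bash
python3 - <<'E'
from h import *
plan(TT,RP,sp=.003)
E
```

```text
t 10.3 n 1 dp [ 0.0001 -0.0001 -0.001 ] w [-0.001 -0.002 -0.003] F [ 1.7 -1.  -0. ] op 5.38 q [-0.22  0.17  0.53  2.14 -0.85  0.23 -0.66]
[-0.06, 0.01, 0.09] [-0.001, -0.002, -0.003]
```

Emit:
drive_tool(delta_pos=[[-0.1,0,0.1],[0,0,0]], twist=[[0,0,0],[0,0,0]], gripper=[4.5,4.5])

```text
time: 10.55
tool_pos: [0.6441, -0.1917, 0.1118]
ee_rot: [-3.139, -0.701, -0.134]
ft_force: [3.6, -0.5, 1.5]
opening: 0.623
```

Emit:
drive_tool(delta_pos=[[-0.1,0,0.1],[0,0,0]], twist=[[0,0,0],[0,0,0]], gripper=[4.5,4.5])

```text
time: 10.8
tool_pos: [0.6446, -0.1919, 0.1112]
ee_rot: [-3.139, -0.703, -0.134]
ft_force: [5.2, -0.7, 4.8]
opening: 0.618
```

```bash
python3 - <<'E'
from h import *
plan(TT,RP,sp=.003)
E
```

```text
t 10.8 n 1 dp [-0.0009  0.0002  0.0002] w [-0.    -0.004 -0.003] F [ 5.2 -0.7  4.8] op 5.38 q [-0.21  0.18  0.51  2.14 -0.88  0.23 -0.64]
[-0.05, -0.01, -0.07] [-0.0, -0.004, -0.003]
```

Seated, with about 7 N along the face normal. Releasing gently.

Emit:
drive_tool(delta_pos=[[0,0,0],[0,0,0],[0,0,0],[0,0,0],[0,0,0]], twist=[[0,0,0],[0,0,0],[0,0,0],[0,0,0],[0,0,0]], gripper=[5.5,5.8,6.4,7.4,8.7], newtons=10)

```text
time: 11.42
tool_pos: [0.6424, -0.1913, 0.1085]
ee_rot: [-3.138, -0.698, -0.134]
ft_force: [0.5, -0.8, -0.1]
opening: 0.878
```

Emit:
drive_tool(delta_pos=[[0,0,0],[0,0,0],[0,0,-0.7],[0,0,-1.5],[0,0,-2]], twist=[[0,0,0],[0,0,0],[0,0,0],[0,0,0],[0,0,0]], gripper=[8.7,8.7,8.7,8.7,8.7])

```text
time: 12.05
tool_pos: [0.6159, -0.1881, 0.1415]
ee_rot: [-3.139, -0.699, -0.134]
ft_force: [-1.1, 0.6, 1.0]
opening: 0.996
```

Emit:
drive_tool(delta_pos=[[0,0,-3],[0,0,-4],[0,0,-4],[0,0,-4],[0,0,0]], twist=[[0,0,0],[0,0,0],[0,0,0],[0,0,0],[0,0,0]], gripper=[8.7,8.7,8.7,8.7,8.7])

```text
time: 12.68
tool_pos: [0.5245, -0.1757, 0.2553]
ee_rot: [-3.135, -0.704, -0.136]
ft_force: [0.3, 0.0, -0.2]
opening: 1.0
```

```bash
python3 - <<'E'
from h import *
ps=[];A=[];B=[]
for c in('side','top'):
    p,d=viewer.snapshot(c)
    u,v=proj(c,SO)[0].astype(int)
    ps.append(cv2.resize(p[v-55:v+55,u-60:u+60],None,fx=3.3,fy=3.3))
    P,H,U=cloud(c,p,d)
    g=(H[:,0]>45)&(H[:,0]<95)&(H[:,1]>60)
    L=slopeR(SY).inv().apply(P-SO)
    m=(np.abs(L[:,:2]).max(1)<.036)&(L[:,2]>.001)&(L[:,2]<.04)&~g&(H[:,2]>60);A.append(P[m])
    m=(np.abs(L[:,:2]).max(1)<.036)&(L[:,2]<-.001)&(L[:,2]>-.03)&~g&(H[:,2]>40);B.append(P[m])
cv2.imwrite('pics/c5.png',np.hstack(ps)[:,:,::-1])
for n,Q,off in(('blue',A,.012),('stack',B,-.012)):
    Q=np.vstack(Q);x,e=boxfit(Q,(.027,.027,.012),SO+slopeR(SY).apply([0,0,off]))
    print(n,len(Q),'res',e,'yaw',np.degrees(x[3]),'centre in stack slope frame mm',(slopeR(SY).inv().apply(x[:3]-SO)*1000).round(1))
E
```

```text
blue 1581 res 0.0011299315899576372 yaw -12.386841164746802 centre in stack slope frame mm [-0.5 -3.  14.8]
stack 764 res 0.0010251478362353719 yaw -8.692152633965325 centre in stack slope frame mm [ -0.1  -1.5 -14.3]
```

View pics/c5.png

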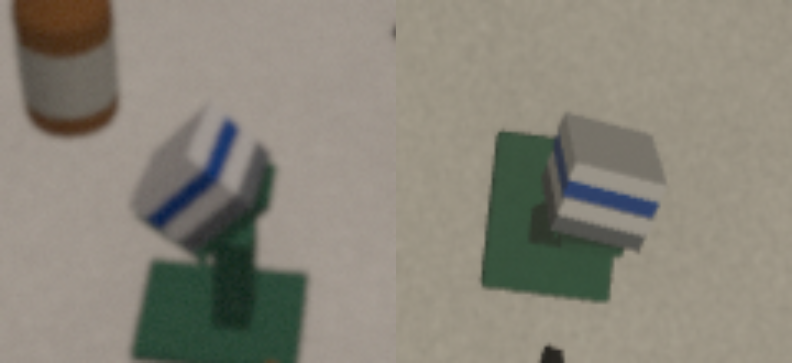

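Emit:
drive_tool(delta_pos=[[0,0,-2],[0,0,0],[0,0,0],[0,0,0]], twist=[[0,0,0],[0,0,0],[0,0,0],[0,0,0]], gripper=[8.7,8.7,8.7,8.7])

```text
time: 13.28
tool_pos: [0.5119, -0.1734, 0.2663]
ee_rot: [-3.137, -0.697, -0.133]
ft_force: [0.3, 0.1, -0.0]
opening: 1.0
```

```bash
python3 - <<'E'
from h import *
def fit(P,half,c0):
    S0=slopeR(SY)
    def f(x):
        q=np.abs((S0*R.from_rotvec(x[3:])).inv().apply(P-x[:3]))-half
        return np.linalg.norm(np.maximum(q,0),axis=1)+np.minimum(q.max(1),0)
    r=least_squares(f,[*c0,0,0,0],loss='soft_l1',f_scale=.0015)
    return (S0.inv().apply(r.x[:3]-SO)*1000).round(1),np.degrees(r.x[3:]).round(1),np.abs(f(r.x)).mean().round(4)
N=[];O=[]
for c in('side','top'):
    p,d=viewer.snapshot(c);P,H,U=cloud(c,p,d)
    g=(H[:,0]>45)&(H[:,0]<95)&(H[:,1]>60);L=slopeR(SY).inv().apply(P-SO)
    N.append(P[(np.abs(L[:,:2]).max(1)<.04)&(L[:,2]>.002)&(L[:,2]<.04)&~g])
    m=(np.abs(P-[.605,-.011,.115]).max(1)<.05)&(H[:,0]<20)&(H[:,1]>130)&(P[:,2]>.06);O.append(P[m])
    P,H,U=cloud(c,cv2.imread(f'pics/{c}0.png')[:,:,::-1].copy(),np.load(f'pics/{c}0.npy'))
    g=(H[:,0]>45)&(H[:,0]<95)&(H[:,1]>60);L=slopeR(SY).inv().apply(P-SO)
    globals().setdefault('S',[]).append(P[(np.abs(L[:,:2]).max(1)<.04)&(L[:,2]>-.022)&(L[:,2]<.02)&~g])
h=np.array([.027,.027,.012])
print('blue now',fit(np.vstack(N),h,SO+slopeR(SY).apply([0,0,.012])))
print('stack at start',fit(np.vstack(S),h,SO+slopeR(SY).apply([0,0,-.012])))
x,e=boxfit(np.vstack(O),(.027,.027,.006),[.61,-.011,.11]);print('orange',(x[:3]+slopeR(x[3]).apply([0,0,-.006])).round(4))
print(sense()['time'])
E
```

```text
blue now (array([-0.4, -3. , 14.7]), array([ 6.8, -0.1, -0.5]), np.float64(0.001))
stack at start (array([ -0.2,  -0.1, -11.4]), array([ 0.1, -1. , -0.4]), np.float64(0.0012))
orange [ 0.6048 -0.0108  0.1075]
13.375
```

Blue appears tilted about 7° around the slope axis. I need to know whether the whole stack tilted or just the top dish.

```bash
python3 - <<'E'
from h import *
ps=[];S0=slopeR(SY)
def plane(P):
    c=P.mean(0);
    for _ in range(3):
        n=np.linalg.svd(P-P.mean(0))[2][2];r=(P-P.mean(0))@n;P=P[np.abs(r)<max(.0015,2*r.std())]
    n*=np.sign(S0.inv().apply(n)[2]);return S0.inv().apply(n).round(3),(S0.inv().apply(P.mean(0)-SO)*1000).round(1),len(P),r.std().round(5)
for tag in('0','now'):
  for c in('side','top'):
    if tag=='0':p=cv2.imread(f'pics/{c}0.png')[:,:,::-1].copy();d=np.load(f'pics/{c}0.npy')
    else:p,d=viewer.snapshot(c)
    P,H,U=cloud(c,p,d);L=S0.inv().apply(P-SO);w=H[:,1]<60;o=0 if tag=='0' else .027
    # top face, points well inside the edges
    m=(np.abs(L[:,:2]).max(1)<.02)&(np.abs(L[:,2]-o)<.008)&w
    print(tag,c,'top face normal/centre(slope frame)',*plane(P[m]))
    if tag=='now':
        u,v=proj(c,SO)[0].astype(int)
        ps.append(cv2.resize(p[v-28:v+28,u-30:u+30],None,fx=6.6,fy=6.6,interpolation=cv2.INTER_CUBIC))
        for nm,k in(('blue',(H[:,0]>100)&(H[:,0]<130)&(H[:,1]>120)),):
            m=(np.abs(L).max(1)<.045)&k
            for face,f in(('upslope',L[:,0]<-.022),('+y',L[:,1]>.018)):
                q=L[m&f]*1000
                if len(q)>15:
                    a=1 if face=='upslope' else 0
                    print(c,nm,face,len(q),'n = a*t+b:',np.polyfit(q[:,a],q[:,2],1).round(3))
            
cv2.imwrite('pics/c6.png',np.hstack(ps)[:,:,::-1])
E
```

```text
0 side top face normal/centre(slope frame) [0.003 0.002 1.   ] [-0.1  0.  -0.8] 156 0.00046
0 top top face normal/centre(slope frame) [ 0.002 -0.001  1.   ] [-0.4 -0.2  1. ] 226 0.00065
now side top face normal/centre(slope frame) [-0.    -0.148  0.989] [-0.4  0.4 26.3] 97 0.00027
side blue upslope 58 n = a*t+b: [0.144 8.042]
side blue +y 84 n = a*t+b: [6.0000e-03 1.1557e+01]
now top top face normal/centre(slope frame) [-0.001 -0.142  0.99 ] [-0.4 -0.3 27.9] 215 0.00057
top blue upslope 105 n = a*t+b: [ 0.14  10.752]
```

View pics/c6.png

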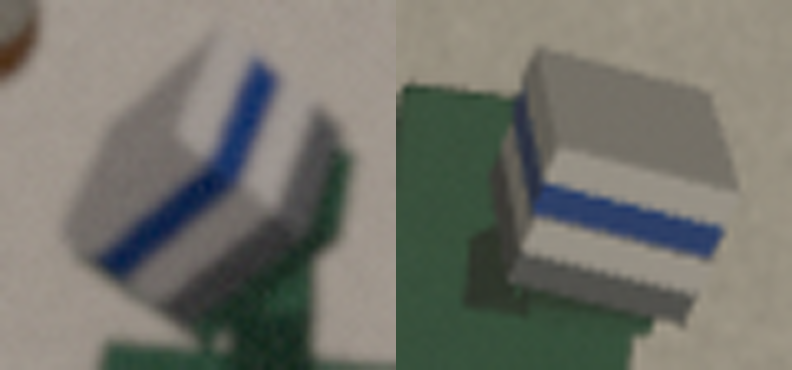

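Both dishes tilted together by about 8°: the blue, white and grey bands look parallel in the top view. I'll wait to check it is stable, and fit the combined 48 mm box.

Emit:
drive_tool(delta_pos=[[0,0,0],[0,0,0],[0,0,0],[0,0,0],[0,0,0]], twist=[[0,0,0],[0,0,0],[0,0,0],[0,0,0],[0,0,0]], gripper=[8.7,8.7,8.7,8.7,8.7])

```text
time: 14.1
tool_pos: [0.5118, -0.1736, 0.2674]
ee_rot: [-3.136, -0.699, -0.134]
ft_force: [0.5, -0.2, -0.4]
opening: 0.999
```

Emit:
drive_tool(delta_pos=[[0,0,0],[0,0,0],[0,0,0],[0,0,0],[0,0,0]], twist=[[0,0,0],[0,0,0],[0,0,0],[0,0,0],[0,0,0]], gripper=[8.7,8.7,8.7,8.7,8.7])

```text
time: 14.72
tool_pos: [0.5118, -0.1735, 0.2674]
ee_rot: [-3.136, -0.699, -0.134]
ft_force: [-0.0, -0.6, -0.2]
opening: 0.999
```

```bash
python3 - <<'E'
from h import *
S0=slopeR(SY);Rt=S0*R.from_rotvec([np.radians(8.3),0,0])
def fit(P,half):
    def f(x):
        q=np.abs((Rt*R.from_rotvec(x[3:])).inv().apply(P-x[:3]))-half
        return np.linalg.norm(np.maximum(q,0),axis=1)+np.minimum(q.max(1),0)
    r=least_squares(f,[*P.mean(0),0,0,0],loss='soft_l1',f_scale=.0015)
    return 'slope-frame mm',(S0.inv().apply(r.x[:3]-SO)*1000).round(1),'tilted-frame mm',(Rt.inv().apply(r.x[:3]-SO)*1000).round(1),'extra rot deg',np.degrees(r.x[3:]).round(1),np.abs(f(r.x)).mean().round(4),len(P)
C=[]
for c in('side','top'):
    p,d=viewer.snapshot(c);P,H,U=cloud(c,p,d)
    g=(H[:,0]>45)&(H[:,0]<95)&(H[:,1]>60);L=Rt.inv().apply(P-SO)*1000
    m=(np.abs(L[:,:2]).max(1)<38)&(L[:,2]>-26)&(L[:,2]<36)&~g;C.append(P[m])
    b=m&(H[:,0]>100)&(H[:,0]<130)&(H[:,1]>120);print(c,'blue band n median/5/95',np.percentile(L[b][:,2],[50,5,95]).round(1))
    # side-face positions by height
    for lo,hi in((-22,-10),(-9,1),(3,13),(16,24)):
        k=m&(L[:,2]>lo)&(L[:,2]<hi);a=L[k&(L[:,0]<-20)&(np.abs(L[:,1])<20)];q=L[k&(L[:,1]>18)&(np.abs(L[:,0])<20)]
        print((lo,hi),'upslope face x',np.median(a[:,0]).round(1),len(a),'slope',np.polyfit(a[:,1],a[:,0],1)[0].round(3) if len(a)>10 else None,'| +y face y',np.median(q[:,1]).round(1),len(q))
Q=np.vstack(C);print('combined',fit(Q,np.array([.027,.027,.024])))
print('upper',fit(Q[Rt.inv().apply(Q-SO)[:,2]>.004],np.array([.027,.027,.012])))
E
```

```text
side blue band n median/5/95 [ 8.1  5.2 11. ]
(-22, -10) upslope face x -26.1 72 slope 0.01 | +y face y 23.3 103
(-9, 1) upslope face x -26.2 67 slope 0.005 | +y face y 23.5 87
(3, 13) upslope face x -26.3 65 slope -0.002 | +y face y 25.2 90
(16, 24) upslope face x -26.3 55 slope -0.009 | +y face y 26.5 74
top blue band n median/5/95 [10.6  7.1 14.6]
(-22, -10) upslope face x -27.8 95 slope 0.017 | +y face y 24.2 28
(-9, 1) upslope face x -27.7 93 slope -0.022 | +y face y 24.2 30
(3, 13) upslope face x -27.9 93 slope 0.012 | +y face y 25.9 25
(16, 24) upslope face x -27.8 78 slope -0.006 | +y face y 27.0 24
combined ('slope-frame mm', array([-0.2, -2.5,  2.9]), 'tilted-frame mm', array([-0.2, -2.1,  3.2]), 'extra rot deg', array([-2.7, -0.4, -0.2]), np.float64(0.001), 2391)
upper ('slope-frame mm', array([-0.3, -3. , 15. ]), 'tilted-frame mm', array([-0.3, -0.8, 15.3]), 'extra rot deg', array([-0.4, -0. , -0.2]), np.float64(0.0009), 1435)
```

Nothing moved over the 1.4 s between measurements. The dishes are parallel and about 2–3 mm off across y, and orange is unmoved, so I'm handing in.

```bash
python3 -c "
from station import order
print(order.sign_off())"
```

```text
the job is handed in; nothing more can be done
None
```

The blue-lidded dish is upside down and closed on top of the grey-lidded dish in the green carrier. The job was handed in at about 15 s. I gripped it across both halves at 25 N, lifted it, turned it half a turn about the finger axis, lowered it straight down until it pressed with about 7 N, then released and backed off.

**Last checks:**
- **Alignment:** the blue dish sits about 0–3 mm off centre on the grey dish, and I saw no difference in angle between them. The fits changed by no more than 0.3 mm over the last 2 s.
- **Orange dish:** it is where it started, within about 0.2 mm.
- **Robot:** the gripper is well clear and touching nothing.

**One check disagreed:** after the release, both dishes together are tilted about 8° sideways (about the slope direction) compared with how the grey dish lay at the start. The grey dish has shifted by an estimated 4 mm, against the 20 mm allowed. I don't know what caused the tilt. I left it alone because the stack was at rest, the dishes were parallel, and everything I measured was within the limits.

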